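# Cap the bare stud inside the control box and hold its front shut

## Task

The front panel of the layout's control box is loose, and a live stud on its inner side is still bare. Pull the panel down until it lies flat open, press the insulating snap cap straight onto the stud until it clicks past the sprung prongs, and keep pressing it firmly against the washer for a full second after it has given way. Then swing the panel back up until it is fully shut, with the cap still on, and finish while still holding it shut, because the screws go in next; leave the other things on the bench where they are.

Things in the scene. Friction and masses are not known exactly. Their poses are not given: they have to be found in the camera images.
- console: Grey sheet-metal control box of a model railway, fixed to the bench: 90 mm deep (x), 230 mm wide (y), 174 mm high, its open front to -x. Origin: centre of its underside, on the bench. Axes: x from front to back, y to the left, z up. Nothing stands on its roof.
- panel_hinge (a point): Middle of the hinge of the front panel, on the box's front face, 50 mm above the bench; the hinge axis runs along the box's y.
- panel (a joint): Angle (rad) of the front panel, an aluminium sheet 226 mm wide, 122 mm high, 4 mm thick: 0 upright and shut, growing as its top comes forward (-x of the box) and down to the stop at 1.55, where it lies flat 50 mm above the bench, inner side up. Starts 0 to 0.25 ajar. No catch; the stiff hinge keeps it where it is left, some 3 N at the bar move it.
- panel_bar (a point): Middle of the round steel pull bar on the panel's free edge: 9 mm thick, 90 mm long, parallel to the hinge and 164 mm from it in the panel's plane, on two bent legs; gap of 36 mm between bar and panel edge. Panel shut: 40 mm above the box's roof. Panel open: ahead of the panel, 50 mm above the bench. It can turn between the pads of a gripper that stays upright.
- stud (a point): Brass split stud on the panel's inner side, 80 mm from the hinge, midway across the width. Origin: on its axis at the panel's inner face; z along the stud, away from the panel (up when the panel is open). 11 mm thick, 31 mm long, tapered tip; four sprung prongs bulge to 19 mm across, 21 mm from the panel. Other parts on the panel stay over 70 mm from it and rise up to 19 mm.
- cap_center (a point): Centre of the snap cap, half-way up: ribbed black plastic, 33 mm across, 36 mm high, 30 g, flat closed top, standing mouth down on the bench on one side of the box; z from mouth to top. Inside: cone mouth 25 mm wide, 15 mm throat 7 to 11.5 mm up, 21 mm chamber above. Fully home on the stud, its rim on the washer, this centre is 23 mm from the panel's inner face.
- jar_center (a point): Centre, half-way up, of a small paint jar, 30 mm across and 42 mm high, with a screw lid, standing on the other side of the box; not part of the job. Cap and jar may stand either way round.
- screwdriver: Screwdriver 157 mm long lying on the bench near its front edge, blade along its -y; not part of the job.
- pliers: Pliers 147 mm long lying on the bench at the right; not part of the job.
- terminal_strip: Terminal strip 20x80x13 mm lying on the bench at the left; not part of the job.
- washer: Rubber washer round the stud's foot, 35 mm across, fixed to the panel, with the stud's frame; top face at z = 5 mm; it gives about 2 mm under 12 N. On the way down the cap's throat meets the prongs 7 to 8 mm before the rim reaches the washer; the push rises to some 8 to 12 N, then drops as they spring into the chamber. Keep pressing with about 10 N.

How it is judged:
By the outcome, as a careful person would: the job done as asked, in the order asked, and still so for the second after the job is handed in, while the arm keeps its last pose, push and grip.
It also fails if it takes over 67 s, if anything falls off the work surface, if the arm or the gripper's body presses on something with over 40 N, if the wrist force passes 120 N, or if a joint passes its speed limit or range.

## Robot

A 6-joint arm with a two-finger parallel gripper is mounted at the origin on a cart in front of the work surface, level with it; the furniture and walls round the work are solid. World frame = base frame: x ahead of the robot, y to its left, z up, the work surface at z = 0. Lengths are in m, angles in rad, forces in N, time in s.
With the tool pointing down it reaches from about 0.375 to 0.975 m from the base axis. Payload 3.8 kg.
Tool frame: the origin (TCP) lies midway between the tips of the shut fingers; the grasp point (between the pads) lies 19 mm behind it; z points along the fingers, y is the line along which they close (so a half turn about z gives the same grasp; the last joint's range is limited). The gripper opens to 88 mm and grips with 3 to 60 N. Pads are 18 mm wide; open, the fingers measure 123 mm over their backs; the gripper's body (75 mm by 187 mm) begins 45 mm behind the grasp point.
Start: joints at [-1.291, 0.264, 1.604, -0, 1.274, -0.037], TCP at [0.21, -0.641, 0.239] pointing down, gripper open.
Joint ranges: [-2.63, 2.63], [-0.94, 2.18], [0.31, 2.57], [-1.31, 4.45], [0, 2.66], [-2.55, 2.55]. Speed limits (rad/s): [2.57, 2.57, 3.14, 3.14, 3.14, 3.14].

## Interface

Orientations are given as a rotation vector (axis times angle).
In Python, from cell import manip, inverse_kinematics, cams, order gives the robot as it stands. Calls block until the motion is done:
- manip.move_pose(position, orientation): joint-space move of the TCP to a pose.
- manip.move_linear(position, rate=0.15, rot=None): straight line of the TCP; rot=None keeps the orientation; rate is the mean speed in m/s.
- manip.set_joints(angles): joint-space move.
- manip.set_gripper(opening, force=None): finger opening in m; force is the grip in N (None keeps the last); returns when the fingers have stopped.
- manip.dwell(seconds).
- inverse_kinematics(position, orientation): joint angles nearest the present ones, or None.
- manip.state(): the state.
- cams.capture(name): name is "side" or "top"; returns a dict with "image" (420x560x3 uint8, blue, green, red), "z_map" (420x560 float32, m along the optical axis (not along the pixel's ray), 0 where there is no reading), "intrinsics" (3x3 intrinsics, pixels), "position" and "orientation" of the camera in the world. Camera axes: x right, y down, z forward; pixel columns grow to the right and rows downward; lengths in m; the calibration is good to about 2 mm. A picture is of the moment at which its call begins.
A pose or a line that the arm cannot do raises manip.IKError and nothing moves.
- order.close_job(): hands the job in; it is judged then, once.
The state is a dict: "clock": time; "joint_pos": joint angles; "joint_velocities": joint speeds; "tau": joint torques, N m; "tool_pos": TCP position; "tcp_rot": TCP orientation; "contact_force": force on the tool from outside, world axes, zero at the start; "moment": the same for the moment, N m; "gripper_width": finger opening in m; "grasp_force": force on a finger pad.
Only numpy, scipy, OpenCV 4.12 (cv2) and the standard library are available. Lean on these libraries where they do the work, as an engineer would, in place of code of your own. Each camera call takes 0.05 s, during which the arm holds its last target. There are 200 camera calls.

## Working session

There is one attempt and no reset: what is moved stays moved. The work goes in short steps, each a Python script; the robot and the scene stay as the last script left them, time stands still between calls to the robot, and variables do not carry over. Pictures are saved under pics/ and viewed, at most 10 in all, crops included, and the job is handed in when it is done.

```bash
ls; mkdir -p pics; cat > h.py <<'E'
import numpy as np, cv2
from scipy.spatial.transform import Rotation as R
from cell import manip, inverse_kinematics, cams, order
def pts(c):
    """world xyz for every pixel"""
    z=c["z_map"]; K=np.array(c["intrinsics"]); v,u=np.mgrid[:z.shape[0],:z.shape[1]]
    p=np.stack([(u-K[0,2])/K[0,0]*z,(v-K[1,2])/K[1,1]*z,z],-1)
    o=np.array(c["orientation"]); Rm=R.from_rotvec(o).as_matrix() if o.size==3 else o
    return p@Rm.T+np.array(c["position"])
E
python3 - <<'E'
from h import *
a=cams.capture("top"); b=cams.capture("side")
for n,c in(("top",a),("side",b)):
    cv2.imwrite(f"pics/{n}0.png",c["image"]); print(n,c["position"],c["orientation"],c["intrinsics"])
np.savez("/tmp/c0.npz",top=pts(a),side=pts(b))
s=manip.state();print(s)
E
```

```text
pics
top [ 0.24647079 -0.06247022  1.30798741] [-2.0730721   2.13402798 -0.25471218] [[448.31045584   0.         277.6473151 ]
 [  0.         448.31045584 213.46308418]
 [  0.           0.           1.        ]]
side [ 0.5520475  -1.17253264  0.67086727] [-2.02908371 -0.03794276 -0.0051382 ] [[449.24427506   0.         288.87580637]
 [  0.         449.24427506 214.17168999]
 [  0.           0.           1.        ]]
{'clock': 0.1, 'joint_pos': array([-1.29089215e+00,  2.64666034e-01,  1.60520274e+00, -2.44854738e-05,
        1.27373191e+00, -3.68911116e-02]), 'joint_velocities': array([-1.29437861e-05, -4.19419263e-04, -2.31785363e-03, -4.84200244e-04,
       -2.97797358e-03, -6.33860122e-04]), 'tau': array([ 4.96033826e-04, -5.03616464e+01, -3.58070505e+01,  7.31185614e-02,
        2.33703246e-02, -5.62724813e-05]), 'tool_pos': array([ 0.21009819, -0.64079946,  0.23753921]), 'tcp_rot': array([-3.10029673e+00, -4.95239802e-01,  4.18542379e-04]), 'contact_force': array([-0.88375992, -0.17963713, -0.74129555]), 'moment': array([-0.03040468, -0.05270082, -0.01557586]), 'grasp_force': 0.0, 'gripper_width': 0.08786629217688663}
```

View pics/top0.png

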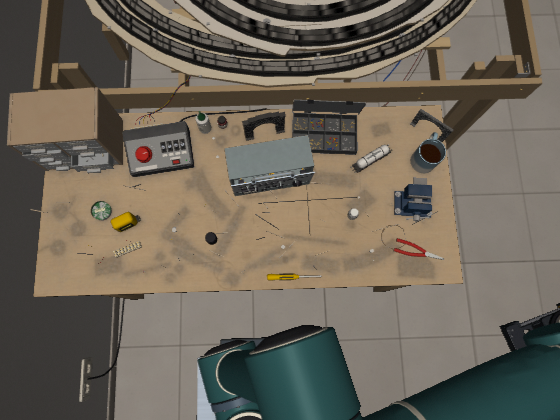

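View pics/side0.png

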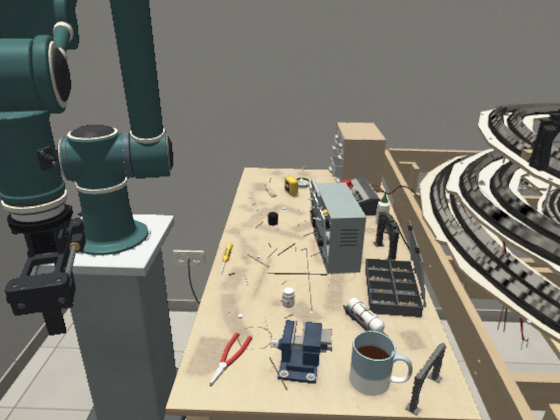

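The top view shows the cap (black) at about (211,238), the jar at (353,213) and the console roof spanning (226,145) to (314,175). The bar and panel are on the roof's near side. The side view agrees: cap at (273,218), jar at (288,297).

```bash
python3 - <<'E'
from h import *
d=np.load("/tmp/c0.npz");T=d["top"];S=d["side"]
m=(T[...,2]>.168)&(T[...,2]<.181)
m[:130]=0;m[200:]=0;m[:,:215]=0;m[:,325:]=0
p=T[m][:,:2]; r=cv2.minAreaRect((p*1000).astype(np.float32));print("roof",r,cv2.boxPoints(r),np.median(T[m][:,2]))
for n,(u,v) in dict(cap=(211,238),jar=(353,213)).items():
    w=T[v-12:v+12,u-12:u+12].reshape(-1,3); q=w[w[:,2]>.025]
    print(n,len(q),q.mean(0),q[:,2].max(),cv2.minEnclosingCircle((q[:,:2]*1000).astype(np.float32)))
for n,(u,v) in dict(cap=(273,218),jar=(288,297)).items():
    w=S[v-15:v+15,u-12:u+12].reshape(-1,3); q=w[(w[:,2]>.012)&(w[:,2]<.06)]
    print(n,len(q),(q.min(0)+q.max(0))/2,q.max(0)-q.min(0))
# things above roof around
for nm,A in(("top",T),("side",S)):
    q=A.reshape(-1,3); q=q[(q[:,2]>.185)&(q[:,2]<.24)&(q[:,0]>.45)&(q[:,0]<.85)&(abs(q[:,1])<.3)]
    print(nm,len(q)); print(q[::max(1,len(q)//25)].round(3).tolist())
a=cv2.imread("pics/top0.png")[130:210,210:330];s=cv2.imread("pics/side0.png")[175:275,290:380]
cv2.imwrite("pics/crop1.png",np.hstack([cv2.resize(a,(480,320),interpolation=3),cv2.resize(s,(288,320),interpolation=3)]))
E
```

```text
roof ((657.8853759765625, -60.64311981201172), (115.00529479980469, 229.4649658203125), 8.18395709991455) [[ 584.6359     44.73534 ]
 [ 617.3007   -182.39279 ]
 [ 731.1348   -166.02158 ]
 [ 698.47003    61.106552]] 0.1737422840978039
cap 106 [0.47577303 0.11258315 0.05878614] 1.3079874137030774 ((371.5579528808594, 30.14885902404785), 155.64422607421875)
jar 82 [ 0.53271459 -0.29398073  0.06956236] 1.3079874137030774 ((398.7957763671875, -185.82293701171875), 196.00726318359375)
cap 102 [0.47931848 0.11235581 0.02507267] [0.0325003  0.03290703 0.02585986]
jar 178 [ 0.54060418 -0.30562892  0.02750249] [0.02680904 0.02896318 0.03092015]
top 156
[[0.614, -0.11, 0.215], [0.611, -0.097, 0.218], [0.61, -0.113, 0.217], [0.608, -0.082, 0.218], [0.607, -0.097, 0.219], [0.608, -0.112, 0.217], [0.608, -0.066, 0.213], [0.607, -0.082, 0.214], [0.606, -0.097, 0.216], [0.607, -0.115, 0.21], [0.604, -0.056, 0.215], [0.603, -0.071, 0.218], [0.603, -0.087, 0.216], [0.61, -0.116, 0.192], [0.601, -0.038, 0.218], [0.601, -0.054, 0.217], [0.602, -0.071, 0.215], [0.6, -0.02, 0.216], [0.6, -0.036, 0.215], [0.598, -0.051, 0.221], [0.599, -0.066, 0.215], [0.597, -0.025, 0.216], [0.596, -0.041, 0.217], [0.597, -0.015, 0.208], [0.595, -0.03, 0.215], [0.593, -0.02, 0.212]]
side 102
[[0.596, -0.027, 0.217], [0.593, -0.034, 0.214], [0.596, -0.046, 0.216], [0.596, -0.044, 0.213], [0.596, -0.055, 0.214], [0.595, -0.018, 0.196], [0.603, -0.065, 0.216], [0.601, -0.071, 0.215], [0.597, -0.022, 0.192], [0.606, -0.077, 0.215], [0.6, -0.081, 0.214], [0.603, -0.091, 0.215], [0.605, -0.102, 0.217], [0.61, -0.106, 0.216], [0.61, -0.112, 0.216], [0.612, -0.116, 0.215], [0.612, -0.115, 0.212], [0.607, -0.121, 0.208], [0.61, -0.125, 0.208], [0.613, -0.123, 0.204], [0.613, -0.122, 0.201], [0.615, -0.122, 0.198], [0.616, -0.122, 0.195], [0.616, -0.121, 0.192], [0.616, -0.122, 0.19], [0.611, -0.125, 0.185]]
```

View pics/crop1.png

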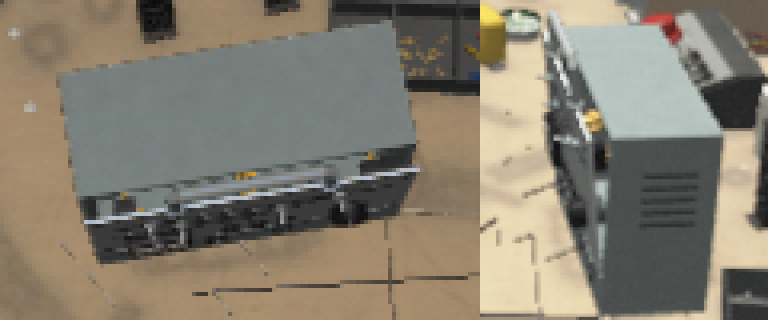

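```bash
cat >> h.py <<'E'
def down(yaw):
    """tool pointing down, tool y at heading yaw"""
    y=np.array([np.cos(yaw),np.sin(yaw),0]); z=np.array([0,0,-1.]); return R.from_matrix(np.stack([np.cross(y,z),y,z],1)).as_rotvec()
def best(pos,yaw):
    q0=manip.state()["joint_pos"]; o=[]
    for k in(0,np.pi):
        q=inverse_kinematics(pos,down(yaw+k))
        if q is not None:o.append((np.abs(q-q0).max(),k,q))
    o.sort(key=lambda t:t[0]); return down(yaw+o[0][1]),o[0][2]
def st(t=""):
    s=manip.state(); print(t,"t=%.1f"%s["clock"],s["tool_pos"].round(4),"F",s["contact_force"].round(1),"w %.4f g %.1f"%(s["gripper_width"],s["grasp_force"]),flush=True); return s
E
python3 - <<'E'
from h import *
d=np.load("/tmp/c0.npz");T=d["top"];S=d["side"]
ex=np.array([np.cos(.1428),np.sin(.1428)]);ey=np.array([-ex[1],ex[0]]);c=np.array([.6703,-.0589])
for nm,A in(("top",T),("side",S)):
    q=A.reshape(-1,3); u=(q[:,:2]-c)@ex; v=(q[:,:2]-c)@ey; z=q[:,2]
    m=(abs(u+.02)<.09)&(abs(v)<.14)
    r=m&(z>.168)&(z<.18)&(u>-.043); print(nm,"roof u",np.percentile(u[r],[1,99]),"v",np.percentile(v[r],[1,99]))
    b=u[r]; 
    t=v[r]; 
    print(" back edge slope",np.polyfit(*zip(*[(k,u[r][abs(t-k)<.01].max()) for k in np.arange(-.1,.11,.02)]),1))
    b=m&(z>.205)&(z<.23); print(" bar",len(u[b]),"u",np.median(u[b]),"v",np.percentile(v[b],[0,50,100]),"z",np.percentile(z[b],[50,90]),"slope",np.polyfit(v[b],u[b],1))
for n,(u,v) in dict(cap=(211,238),jar=(353,213)).items():
    w=T[v-12:v+12,u-12:u+12].reshape(-1,3); q=w[(w[:,2]>.03)&(w[:,2]<.06)]
    print(n,len(q),q.mean(0),q[:,2].max(),cv2.minEnclosingCircle((q[:,:2]*1000).astype(np.float32)))
for y in(.1428,.1428+np.pi/2):
  for p in([.603,-.068,.26],[.463,-.089,.031],[.479,.112,.1]):
    print(p,best(p,y)[1].round(2))
E
```

```text
top roof u [-0.04230931  0.04322596] v [-0.11235436  0.11241282]
 back edge slope [-0.00034536  0.04437892]
 bar 147 u -0.068087887872077 v [-5.57116682e-02 -3.62609216e-06  5.44607712e-02] z [0.21611567 0.21838144] slope [-0.00121811 -0.06793117]
side roof u [-0.04223394  0.04142414] v [-0.11622734  0.11035454]
 back edge slope [-0.00055258  0.04200316]
 bar 62 u -0.06985653428588241 v [-0.05714347 -0.01413369  0.04414532] z [0.21486236 0.21651441] slope [-0.01098265 -0.06973927]
cap 98 [0.4805058  0.11650605 0.03522452] 0.0409832077763328 ((480.2292785644531, 117.88214874267578), 17.12763214111328)
jar 67 [ 0.54074409 -0.29991842  0.04067593] 0.047229711436103106 ((541.218994140625, -299.8550109863281), 13.59858226776123)
[0.603, -0.068, 0.26] [-0.15  0.12  1.73 -0.    1.29 -0.3 ]
[0.463, -0.089, 0.031] [-0.24  0.12  2.21 -0.    0.82 -0.39]
[0.479, 0.112, 0.1] [ 0.18  0.05  2.12 -0.    0.97  0.04]
[0.603, -0.068, 0.26] [-0.15  0.12  1.73 -0.    1.29  1.27]
[0.463, -0.089, 0.031] [-0.24  0.12  2.21 -0.    0.82  1.19]
[0.479, 0.112, 0.1] [ 0.18  0.05  2.12 -0.    0.97 -1.53]
```

```bash
cat >> h.py <<'E'
YAW=.1428
EX=np.array([np.cos(YAW),np.sin(YAW),0]);EY=np.array([-EX[1],EX[0],0]);EZ=np.array([0,0,1.])
HINGE=np.array([.6703,-.0589,.05])-.045*EX
def bar(th,r=.164): return HINGE-r*np.sin(th)*EX+r*np.cos(th)*EZ
E
python3 - <<'E'
from h import *
b=bar(.147); print(b)
manip.set_gripper(.05,20)
g=b-.019*EZ; o,q=best(g+.1*EZ,YAW)
manip.move_pose(g+.1*EZ,o); st("above")
manip.move_linear(g,rate=.12); st("at")
manip.set_gripper(0,20); st("grip")
c=cams.capture("side");cv2.imwrite("pics/grip.png",cv2.resize(c["image"][120:300,240:420],(600,600)))
E
```

```text
[ 0.60198127 -0.06872277  0.21223125]
above t=3.3 [ 0.6019 -0.0697  0.2931] F [ 0.3  0.1 -0.6] w 0.0497 g 0.0
at t=4.3 [ 0.6027 -0.0689  0.1942] F [-0.3  0.2 -0.7] w 0.0502 g 0.0
grip t=5.0 [ 0.6023 -0.0687  0.1933] F [ 1.6 -0.8  0. ] w 0.0075 g 19.7
```

View pics/grip.png

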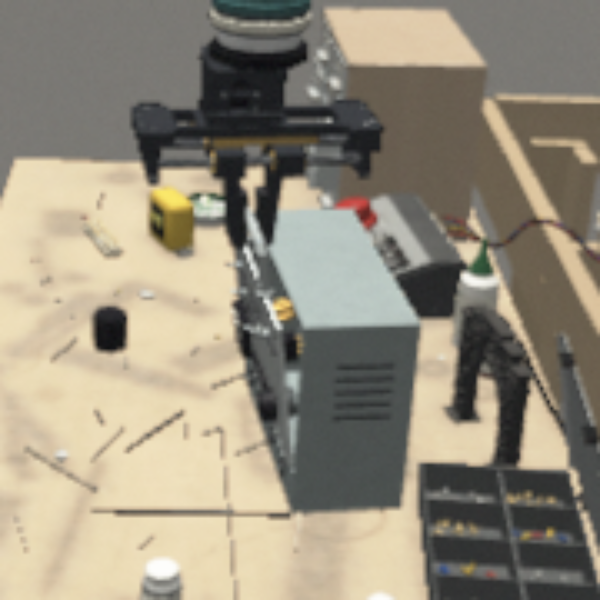

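The picture shows the bar held between the fingers at about (250,225), with the body clear of the roof. Now I pull the panel open.

```bash
python3 - <<'E'
from h import *
for th in np.linspace(.147,1.55,11)[1:]:
    manip.move_linear(bar(th)-.019*EZ,rate=.08); s=st("%.2f"%th)
    if np.linalg.norm(s["contact_force"])>30: print("stop");break
E
```

```text
0.29 t=5.5 [ 0.578  -0.0721  0.1875] F [-3.1 -0.3 -1.5] w 0.0075 g 19.8
0.43 t=5.9 [ 0.5574 -0.075   0.1791] F [ 1.7 -0.3 -8. ] w 0.0074 g 20.3
0.57 t=6.3 [ 0.5383 -0.0777  0.1687] F [ 4.   0.8 -9.1] w 0.0074 g 20.5
0.71 t=6.8 [ 0.5206 -0.0802  0.1555] F [ 3.7  1.5 -9.4] w 0.0073 g 20.5
0.85 t=7.2 [ 0.5048 -0.0825  0.1398] F [ 5.8  3.5 -8.2] w 0.0072 g 20.4
0.99 t=7.6 [ 0.4913 -0.0844  0.1219] F [ 3.7  2.7 -6.9] w 0.0074 g 20.3
1.13 t=8.1 [ 0.4797 -0.0861  0.1013] F [ 4.3  3.8 -4.9] w 0.0069 g 20.2
1.27 t=8.5 [ 0.4712 -0.0873  0.0796] F [ 4.   4.6 -4.8] w 0.0068 g 20.1
1.41 t=8.9 [ 0.4656 -0.0881  0.0569] F [ 3.2  3.7 -3.8] w 0.0067 g 20.0
1.55 t=9.4 [ 0.4631 -0.0885  0.0339] F [ 0.6  3.2 -2.6] w 0.0064 g 20.0
```

```bash
python3 - <<'E'
from h import *
p=bar(1.55)-.019*EZ
for dz in(.002,.005,.008):
    manip.move_linear(p-dz*EZ,rate=.03); s=st("dn")
    if s["contact_force"][2]>10: break
manip.set_gripper(.04); st("open")
p=manip.state()["tool_pos"]
manip.move_linear(p+.12*EZ,rate=.15); 
pre=np.array([.4797,.115,.11]); o,q=best(pre,YAW+np.pi/2)
manip.set_gripper(.07)
manip.move_pose(pre,o); st("pre")
a=cams.capture("top"); b=cams.capture("side"); np.savez("/tmp/c1.npz",top=pts(a),side=pts(b))
A=cv2.resize(a["image"][130:250,190:330],(700,600),interpolation=3); cv2.imwrite("pics/open_top.png",A)
cv2.imwrite("pics/open_side.png",cv2.resize(b["image"][170:290,220:380],(800,600),interpolation=3))
E
```

```text
dn t=9.6 [ 0.463  -0.0885  0.0322] F [-0.4  5.2 -3.5] w 0.0065 g 19.9
dn t=9.9 [ 0.4629 -0.0885  0.0291] F [-0.5  4.9 -3.5] w 0.0062 g 20.0
dn t=10.1 [ 0.463  -0.0887  0.0272] F [-5.   4.5  6.4] w 0.0060 g 19.2
open t=10.8 [ 0.4634 -0.0887  0.0264] F [-0.  -0.   0.4] w 0.0399 g 0.0
pre t=13.4 [0.4799 0.1148 0.1101] F [-0.2 -0.2  0.4] w 0.0701 g 0.0
```

View pics/open_top.png

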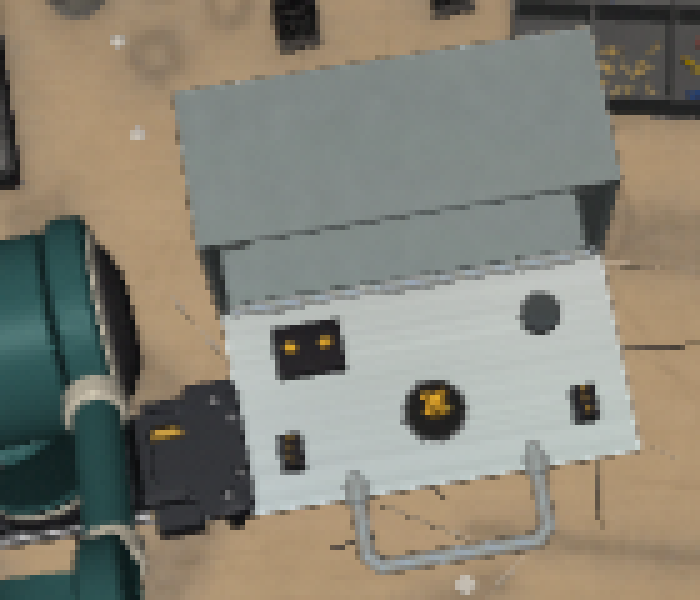

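View pics/open_side.png

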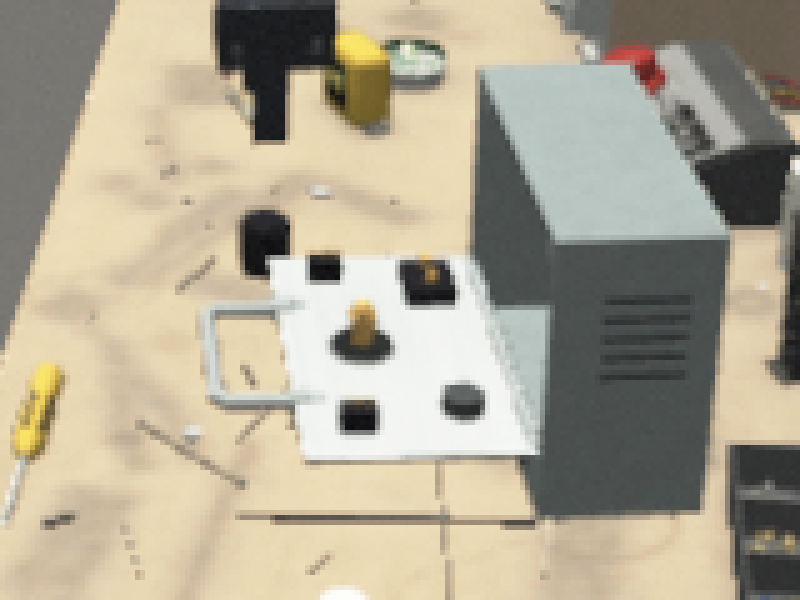

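The top crop shows the panel flat open with the stud tip at (434,403), and the washer at (435,410). The side crop shows the cap at (265,240) under the fingers. To keep the gripper body clear of the panel parts, I'll grasp the cap with the fingers along the box's x, then turn.

```bash
python3 - <<'E'
from h import *
d=np.load("/tmp/c1.npz");pred=HINGE-.08*EX
print("pred",pred)
for n in("top","side"):
    q=d[n].reshape(-1,3); e=q-pred; u=e@EX; v=e@EY; z=q[:,2]
    pl=(abs(u)<.055)&(abs(v)<.1)&(z>.04)&(z<.06)&(np.hypot(u,v)>.025); A=np.c_[u[pl],v[pl],np.ones(pl.sum())]
    print(n,"plane",np.linalg.lstsq(A,z[pl],rcond=None)[0])
    s=(np.hypot(u,v)<.025)&(z>.066)&(z<.1); print(" stud u,v",u[s].mean(),v[s].mean(),"z",np.percentile(z[s],[50,95]),s.sum())
    b=(u<-.07)&(u>-.1)&(abs(v)<.035)&(z>.03)&(z<.07); print(" bar u",np.median(u[b]),"z",np.median(z[b]))
c=cams.capture("top");K=c["intrinsics"];Rm=R.from_rotvec(c["orientation"]).as_matrix()
for (x,y,z) in((276.8,210.6,.083),(277,212,.056)):
    r=Rm@np.array([(x-K[0,2])/K[0,0],(y-K[1,2])/K[1,1],1]); p=np.array(c["position"]); p=p+r*(z-p[2])/r[2]; print("px",p,(p-pred)@EX,(p-pred)@EY)
# cap pick
o,q=best([.4797,.115,.11],YAW); manip.move_pose([.4797,.115,.11],o)
manip.move_linear([.4797,.115,.005],rate=.1); st("at cap")
manip.set_gripper(.02,40); st("grip")
manip.move_linear([.4797,.115,.16],rate=.15); st("up")
a=cams.capture("side");cv2.imwrite("pics/held.png",cv2.resize(a["image"][100:260,200:340],(525,600),interpolation=3)); b=cams.capture("top")
np.savez("/tmp/c2.npz",side=pts(a),top=pts(b))
E
```

```text
pred [ 0.54657233 -0.0766894   0.05      ]
top plane [-0.01966394 -0.00010481  0.05183928]
 stud u,v -0.0010097428798221824 0.00036355522698052004 z [0.07774146 0.08370626] 23
 bar u -0.08480282509793408 z 0.05459398384787739
side plane [-0.01343358  0.00172114  0.05117296]
 stud u,v -0.0016144403828296326 -0.0029294255741872306 z [0.07446034 0.08075834] 28
 bar u -0.08594614443041372 z 0.054157901631599725
px [ 0.54224926 -0.07750676  0.083     ] -0.004395389977690464 -0.00019380261219713237
px [ 0.54461915 -0.07829078  0.056     ] -0.0021611937155075365 -0.0013071158150886734
at cap t=16.1 [0.4804 0.1151 0.0056] F [-1.  -0.6  0.2] w 0.0700 g 0.0
grip t=16.8 [0.4799 0.115  0.0052] F [0.3 0.2 1.4] w 0.0318 g 40.0
up t=18.0 [0.4788 0.1148 0.1589] F [-0.5 -0.9 -0.9] w 0.0315 g 40.0
```

View pics/held.png

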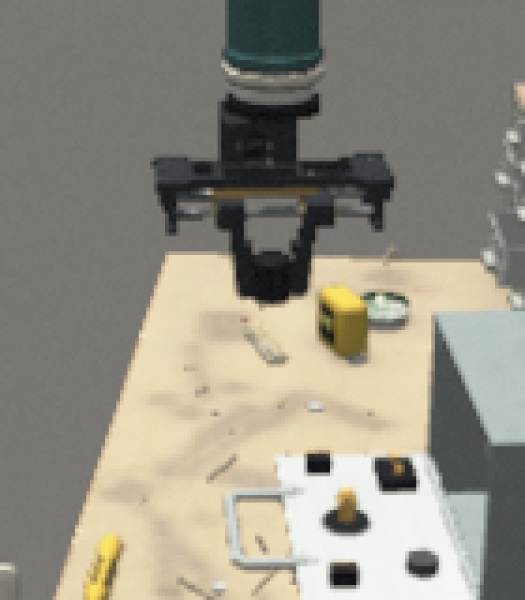

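The side view shows the cap gripped upright at (270,277), its rim just below the fingertips; the stud is at (347,505). Next I check the cap's offset along the pads, then go over the stud.

```bash
python3 - <<'E'
from h import *
q=np.load("/tmp/c2.npz")["side"].reshape(-1,3); t=np.array([.4788,.1148,.1589]); e=q-t
m=(abs(e[:,2]-.0)<.008)&(np.abs(e@EX)<.02)&(abs(e@EY)<.04)
u=(e@EX)[m];v=(e@EY)[m]; print(m.sum(),[(k,round(v[abs(u-k)<.002].min(),4)) for k in np.arange(-.016,.017,.004) if (abs(u-k)<.002).any()])
S=HINGE-.08*EX-.0018*EX-.0008*EY
p=np.array([S[0],S[1],.15]); o,_=best(p,YAW+np.pi/2); manip.move_pose(p,o); st("above")
a=cams.capture("side");cv2.imwrite("pics/above.png",cv2.resize(a["image"][150:270,240:360],(600,600),interpolation=3))
q=pts(a).reshape(-1,3); t=manip.state()["tool_pos"]; e=q-t
m=(abs(e[:,2]-.004)<.006)&(abs(e@EX)<.03)&(abs(e@EY)<.04); u=(e@EX)[m];v=(e@EY)[m]; print("x extent rel tcp",u.min(),u.max(),v.min())
E
```

```text
54 [(np.float64(-0.016), np.float64(-0.0071)), (np.float64(-0.012), np.float64(-0.0141)), (np.float64(-0.008), np.float64(-0.0184)), (np.float64(-0.004), np.float64(-0.0189)), (np.float64(0.0), np.float64(-0.0192)), (np.float64(0.004), np.float64(-0.0155)), (np.float64(0.008), np.float64(-0.0117)), (np.float64(0.012), np.float64(-0.0071)), (np.float64(0.016), np.float64(-0.0137))]
above t=19.2 [ 0.5446 -0.0774  0.1495] F [ 0.1  1.  -0.7] w 0.0316 g 40.0
x extent rel tcp -0.014771028741241667 0.018067396873909486 -0.0333946235550125
```

View pics/above.png

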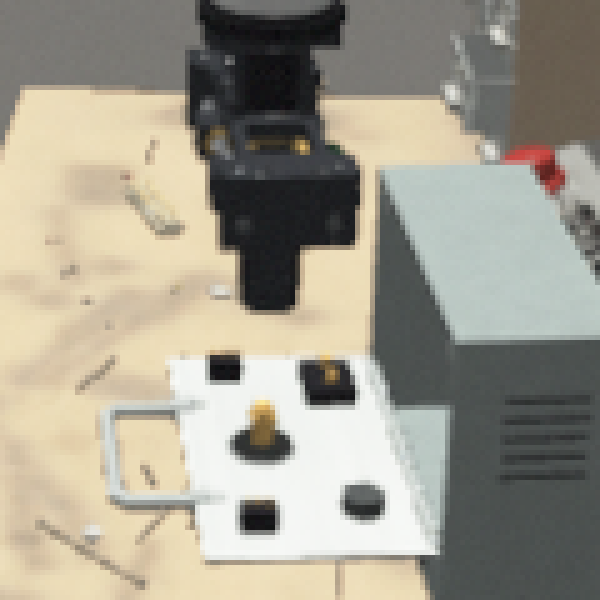

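The cap hangs above the stud: cap centre column 270, stud 262. Allowing for the view's slant, the cap is about 2 mm too far +x, matching the depth measurement. I'll shift 2 mm and press in small steps, watching the force.

```bash
python3 - <<'E'
from h import *
S=HINGE-.08*EX-.0038*EX-.0008*EY
P=lambda z:np.array([S[0],S[1],z])
manip.move_linear(P(.15),rate=.1)
manip.move_linear(P(.092),rate=.1); f0=st("pre")["contact_force"]
z=.088; 
while z>.050:
    manip.move_linear(P(z),rate=.02); s=st("%.4f"%z); f=s["contact_force"]-f0
    if abs(f[:2]).max()>10 or f[2]>18: print("stop");break
    if s["tool_pos"][2]<.064 and f[2]>10: break
    z-=.002 if z>.0725 else .001
E
```

```text
pre t=20.2 [ 0.5432 -0.0781  0.0922] F [-0.2 -0.  -0.3] w 0.0316 g 40.0
0.0880 t=20.6 [ 0.543  -0.078   0.0882] F [ 0.3  0.1 -0.7] w 0.0315 g 40.0
0.0860 t=20.8 [ 0.5428 -0.078   0.0859] F [-1.4 -0.1  0.2] w 0.0314 g 40.0
0.0840 t=21.1 [ 0.5427 -0.078   0.0838] F [-1.1  0.6 -0.3] w 0.0316 g 40.0
0.0820 t=21.3 [ 0.5428 -0.078   0.0818] F [-0.4 -0.6 -0.2] w 0.0320 g 40.0
0.0800 t=21.6 [ 0.5428 -0.078   0.0798] F [-1.1  0.4 -1. ] w 0.0315 g 40.0
0.0780 t=21.8 [ 0.5428 -0.078   0.0778] F [ 1.5 -0.3 -0.5] w 0.0316 g 40.0
0.0760 t=22.1 [ 0.5431 -0.0776  0.0761] F [0.2 2.7 1.1] w 0.0318 g 40.0
0.0740 t=22.3 [ 0.5433 -0.0772  0.0744] F [-0.2  4.   3.9] w 0.0314 g 40.0
0.0720 t=22.6 [ 0.5433 -0.0768  0.0726] F [-0.6  6.8  5.6] w 0.0315 g 40.0
0.0710 t=22.8 [ 0.5436 -0.0768  0.0721] F [-1.5  7.5  6.7] w 0.0317 g 40.0
0.0700 t=23.1 [ 0.5437 -0.0767  0.0713] F [-1.1  7.7  9.5] w 0.0316 g 40.0
0.0690 t=23.3 [ 0.5433 -0.0767  0.0695] F [-0.3  7.3  3.4] w 0.0316 g 40.0
0.0680 t=23.6 [ 0.5433 -0.0766  0.0681] F [0.5 6.9 1.7] w 0.0318 g 40.0
0.0670 t=23.8 [ 0.5432 -0.0766  0.0667] F [ 2.1  7.1 -1.1] w 0.0313 g 40.0
0.0660 t=24.1 [ 0.5423 -0.0769  0.0644] F [ 4.4  3.4 -8. ] w 0.0316 g 40.0
0.0650 t=24.3 [ 0.5423 -0.0775  0.0639] F [ 3.5  4.6 -7.8] w 0.0314 g 40.0
0.0640 t=24.6 [ 0.5426 -0.0776  0.0637] F [ 2.   5.8 -3.8] w 0.0314 g 40.0
0.0630 t=24.8 [ 0.5429 -0.0776  0.0632] F [ 1.4  5.6 -2.3] w 0.0316 g 40.0
0.0620 t=25.1 [ 0.5431 -0.0776  0.0626] F [ 0.7  5.4 -0. ] w 0.0319 g 40.0
0.0610 t=25.3 [ 0.5433 -0.0776  0.0618] F [-0.2  6.   1.1] w 0.0315 g 40.0
0.0600 t=25.6 [ 0.5434 -0.0776  0.0612] F [-0.7  5.6  3.3] w 0.0323 g 40.0
0.0590 t=25.8 [ 0.5435 -0.0776  0.0606] F [-1.5  6.5  5.3] w 0.0317 g 40.0
0.0580 t=26.1 [ 0.5435 -0.0776  0.0601] F [-2.2  5.5  8.2] w 0.0317 g 40.0
0.0570 t=26.3 [ 0.5436 -0.0776  0.0596] F [-4.3  6.1 12.5] w 0.0315 g 40.0
```

```bash
python3 - <<'E'
from h import *
for i in range(6): manip.dwell(.3); s=st("hold")
p=s["tool_pos"]
if s["contact_force"][2]>8:
    manip.set_gripper(.052); st("rel")
    manip.move_linear(p+.09*EZ,rate=.12); st("up")
    g=bar(1.55)-.019*EZ+.1*EZ; o,_=best(g,YAW); manip.set_gripper(.04); manip.move_pose(g,o); st("bar pre")
    a=cams.capture("side"); cv2.imwrite("pics/capped.png",cv2.resize(a["image"][190:290,220:360],(700,500),interpolation=3))
    q=pts(a).reshape(-1,3); e=q-(HINGE-.08*EX); m=(np.hypot(e@EX,e@EY)<.02)&(q[:,2]>.075)&(q[:,2]<.12); print("cap top z",np.percentile(q[m,2],[50,90,100]),"expect ~.0927")
E
```

```text
hold t=26.6 [ 0.5436 -0.0776  0.0597] F [-4.5  6.9 13. ] w 0.0312 g 40.0
hold t=26.9 [ 0.5436 -0.0776  0.0597] F [-4.1  6.4 12.5] w 0.0317 g 40.0
hold t=27.2 [ 0.5436 -0.0776  0.0596] F [-4.   7.  11.9] w 0.0311 g 40.0
hold t=27.5 [ 0.5436 -0.0776  0.0596] F [-5.1  6.9 12.4] w 0.0313 g 40.0
hold t=27.8 [ 0.5436 -0.0776  0.0596] F [-4.2  6.9 12.8] w 0.0315 g 40.0
hold t=28.1 [ 0.5436 -0.0776  0.0596] F [-4.   6.6 11.6] w 0.0317 g 40.0
rel t=28.6 [ 0.5427 -0.0783  0.0568] F [-0.3 -0.5 -0.3] w 0.0518 g 0.0
up t=29.5 [ 0.5429 -0.0775  0.1488] F [ 0.6 -0.2  0.2] w 0.0524 g 0.0
bar pre t=31.4 [ 0.4637 -0.0887  0.1346] F [ 0.3  0.1 -0.2] w 0.0402 g 0.0
cap top z [0.0884326  0.09241287 0.09481876] expect ~.0927
```

View pics/capped.png

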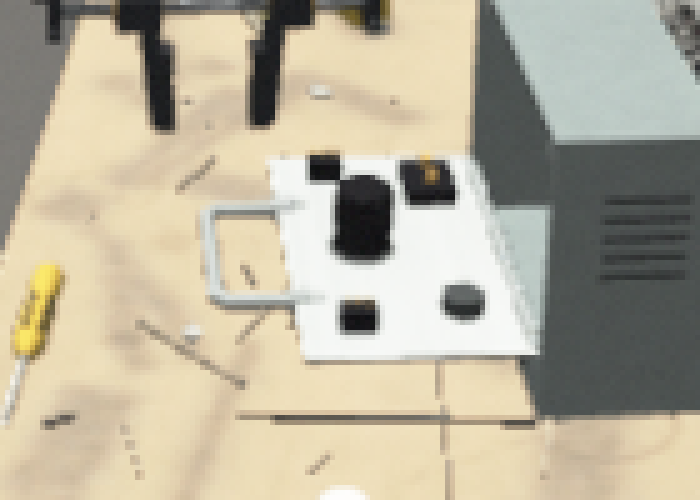

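The cap sits home on the washer at (362,215), and the measured top height matches. The bar runs from (208,212) to (215,295). Now grip the bar and swing the panel shut.

```bash
python3 - <<'E'
from h import *
manip.move_linear(bar(1.55)-.019*EZ,rate=.1); st("at")
manip.set_gripper(0,25); st("grip")
for th in np.linspace(1.55,.0,12)[1:]:
    manip.move_linear(bar(th)-.019*EZ,rate=.08); s=st("%.2f"%th)
    if np.linalg.norm(s["contact_force"])>30: print("stop");break
else:
    for d in(.002,.004,.006,.008,.010,.012):
        if s["contact_force"]@EX<-8: break
        manip.move_linear(bar(0)-.019*EZ+d*EX,rate=.02); s=st("push")
a=cams.capture("side"); b=cams.capture("top")
cv2.imwrite("pics/shut.png",np.hstack([cv2.resize(a["image"][160:280,260:370],(420,458),interpolation=3),cv2.resize(b["image"][130:250,200:300],(380,458),interpolation=3)]))
E
```

```text
at t=32.6 [ 0.4641 -0.0888  0.035 ] F [-0.4 -0.5  0.4] w 0.0404 g 0.0
grip t=33.1 [ 0.463  -0.0887  0.0345] F [-3.3 -1.9  4.2] w 0.0077 g 25.0
1.41 t=33.6 [ 0.4647 -0.0885  0.0575] F [-4.5 -2.5  0.3] w 0.0080 g 25.0
1.27 t=34.0 [ 0.4695 -0.0878  0.08  ] F [-6.6 -3.6  1.1] w 0.0078 g 25.2
1.13 t=34.5 [ 0.4771 -0.0867  0.1015] F [-8.6 -5.   4.4] w 0.0082 g 25.1
0.99 t=34.9 [ 0.4875 -0.0852  0.1218] F [-12.5  -4.8   8. ] w 0.0078 g 25.0
0.85 t=35.4 [ 0.5008 -0.0834  0.1409] F [-16.4  -4.7  13.5] w 0.0078 g 25.0
0.70 t=35.8 [ 0.5172 -0.0811  0.1584] F [-19.6  -4.   20.2] w 0.0083 g 25.0
0.56 t=36.2 [ 0.5379 -0.0782  0.1741] F [-16.1  -1.5  22.5] w 0.0076 g 25.0
0.42 t=36.7 [ 0.5609 -0.075   0.1857] F [-8.9 -0.6 18.1] w 0.0082 g 25.0
0.28 t=37.1 [ 0.5836 -0.0717  0.1932] F [-2.8 -0.2 12. ] w 0.0082 g 25.1
0.14 t=37.6 [ 0.6062 -0.0685  0.1971] F [-0.4 -0.1  7.7] w 0.0079 g 25.3
0.00 t=38.0 [ 0.6235 -0.066   0.1979] F [-15.3  -2.7  14.5] w 0.0082 g 25.3
```

View pics/shut.png

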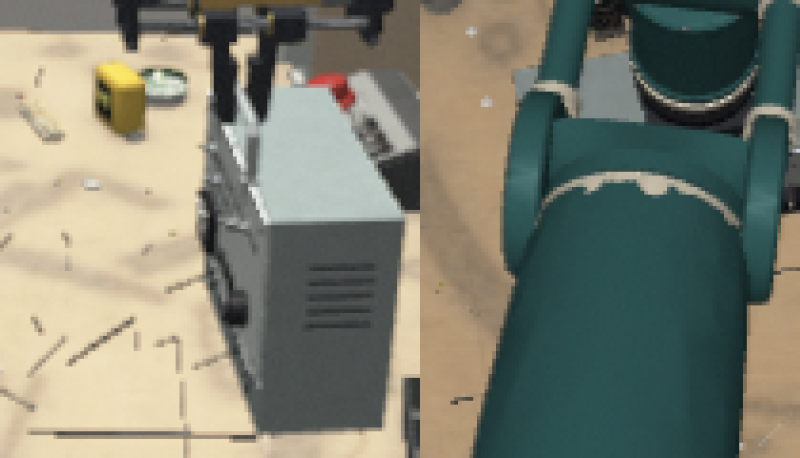

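The side view shows the panel flush with the box front all the way along its edge, with the bar still in the fingers at (235,115). I'll confirm the stop is solid with a small extra push.

```bash
python3 - <<'E'
from h import *
p=bar(0)-.019*EZ+.002*EZ
for d in(0,.0015,.003,.001):
    manip.move_linear(p+d*EX,rate=.02); manip.dwell(.3); s=st("push %.4f"%d); print("u",(s["tool_pos"]-HINGE)@EX)
a=cams.capture("side"); q=pts(a).reshape(-1,3); e=q-HINGE; u=e@EX; v=e@EY; z=q[:,2]
m=(z>.07)&(z<.165)&(abs(v)<.1)&(u>-.05)&(u<.01); A=np.c_[z[m]-.05,np.ones(m.sum())]
from scipy.optimize import least_squares
print("panel slope du/dz (0=shut)",least_squares(lambda k:A@k-u[m],[0,0],loss="soft_l1",f_scale=.002).x,m.sum())
E
```

```text
push 0.0000 t=38.7 [ 0.6234 -0.066   0.1981] F [-10.6  -3.5   6.2] w 0.0076 g 25.2
u -0.0024015117452649047
push 0.0015 t=39.2 [ 0.6235 -0.066   0.198 ] F [-15.6  -4.3   8.9] w 0.0080 g 25.2
u -0.0023859826064290754
push 0.0030 t=39.8 [ 0.6234 -0.066   0.198 ] F [-20.5  -4.1  13.1] w 0.0079 g 25.3
u -0.0023888472942562872
push 0.0010 t=40.3 [ 0.6235 -0.066   0.198 ] F [-14.4  -3.7   8. ] w 0.0082 g 25.2
u -0.0023705740296829617
panel slope du/dz (0=shut) [ 0.04000419 -0.00968987] 536
```

```bash
python3 - <<'E'
from h import *
st("final"); print(order.close_job())
E
```

```text
final t=40.4 [ 0.6234 -0.066   0.198 ] F [-14.3  -4.5   8.1] w 0.0081 g 25.2
the job is handed in; nothing more can be done
None
```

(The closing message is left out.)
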